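Scrub out the steel cup with a long brush

TASK

Draw the long brush out from under the white wire shelf by the end that sticks out and lay it flat on the green mat. Then take it again by its blue handle, scrub the inside of the bare steel cup gently, head down, until you feel the bottom at least three times, drawing the brush up more than half the cup's depth between touches, and lay the brush (do not drop it) wholly on the green mat again. Leave the steel cup standing where it is and disturb nothing else.

Things in the scene. Friction and masses are not known exactly. Their poses are not given: they have to be found in the camera images.
- brush: Loose 200 mm brush, about 140 g (varies), balance point about 60 mm ahead of the origin. Origin on its axis in mid-handle, +x towards the head's tip. Blue handle 32 mm square, x -40 to 40 mm; aluminium stem 14 mm square, x 40 to 100; rigid round head, black with yellow rings, 32 mm across, x 100 to 160. Lying flat, its axis is 16 mm above its support.
- brush_tip (a point): End of the brush's head, on its axis, 160 mm from the brush's origin.
- brush_stem (a point): Middle of the brush's stem, on its axis, 70 mm from the brush's origin. The brush starts lying on the table, its whole handle under the shelf; only stem and head stick out from under the shelf, roughly square to its front edge; the brush can be drawn straight out along its axis.
- brush_tail (a point): Rear end of the handle, on the axis, 40 mm behind the brush's origin.
- rack: White wire shelf 260 mm (its x) by 240 mm (its y), fixed on four black 14 mm feet at its corners. Origin on the table below its centre. Wires 56 to 66 mm above the table, gaps under 20 mm: fingers cannot pass through. The brush sticks out on its -y side, whose edge is at y = -120 mm. A carton stands on its rear half.
- mat: Thin green mat, 280 mm (its x) by 180 mm (its y), 4 mm thick, fixed; origin at the centre of its underside.
- cup: Loose open cup of bare steel, 54 mm outside diameter, 46 mm bore, 100 mm high, floor 8 mm thick, about 0.7 kg. Origin at the centre of its underside, z up. It stands on the table right of the mat.
- cup_floor (a point): Centre of the steel cup's inner floor, 8 mm above its underside.
- cup_rim (a point): Centre of the steel cup's mouth, 100 mm above its underside.
- blue_cup: Bystander: a cup of the same size painted blue; leave alone. Origin at the centre of its underside. The two cups may stand either way round.
- tape: Bystander: yellow ring, a roll 100 mm across and 45 mm high, beyond the mat; origin at the centre of its underside.
- screwdriver: Bystander: screwdriver lying beyond the mat, to the right.
- jar: Bystander: closed jar 70 mm across and 100 mm high with a red cap, far right.
- wrench: Bystander: wrench lying near the robot, to the left.
- carton: Bystander: cardboard carton 130 x 90 x 100 mm standing on the wire shelf.

How it is judged:
By the outcome, as a careful person would: the job done as asked, in the order asked, and still so for the second after the job is handed in, with the robot touching nothing.
It also fails if it takes over 72 s, if anything falls off the work surface, if the arm or the gripper's body presses on something with over 40 N, if the wrist force passes 120 N, or if a joint passes its speed limit or range.

ROBOT

A 6-joint arm with a two-finger parallel gripper is mounted at the origin on the work surface. World frame = base frame: x ahead of the robot, y to its left, z up, the work surface at z = 0. Lengths are in m, angles in degrees, forces in N, time in s.
With the tool pointing down it reaches from about 0.375 to 0.9 m from the base axis. Payload 3.1 kg.
Tool frame: the origin (TCP) lies on the centre line of the jaws, within the pads' length; the fingertips stand 19 mm ahead of it and the grasp point (between the pads) is the TCP (tips_ahead is the distance from the TCP to the fingertips, in m); z points along the fingers, y is the line along which they close (so a half turn about z gives the same grasp; the last joint's range is limited). The gripper opens to 87 mm and grips with 3 to 60 N. Pads are 19 mm wide; open, the fingers measure 117 mm over their backs; the gripper's body (75 mm by 190 mm) begins 51 mm behind the grasp point.
Start: joints at [-82.936, 30.224, 82.088, -0, 67.689, -10.227], TCP at [0.186, -0.597, 0.242] pointing down, gripper open.
Joint ranges: [-176.69, 176.69], [-43.24, 126.21], [12.49, 139.97], [-82, 262], [0, 151.66], [-163.58, 163.58]. Speed limits (degrees/s): [159.86, 159.86, 180, 180, 180, 180].

INTERFACE

Orientations are given as a 3x3 rotation matrix whose columns are the frame's x, y, z axes.
In Python, from rig import read_state, capture, hand_in, trace, landmark_of, tips_ahead gives the robot as it stands.
- The arm moves only by the shell command python3 -m jog 'ROWS'. ROWS is JSON, a list of rows, each an object of numbers: "tx", "ty", "tz": the shift along the tool's x, y, z in cm; "roll": the turn about the tool's z in rad; "jaw": the opening, from 0 (shut) to 1 (fully open). A call has 1 to 8 rows; each row shifts and turns the commanded pose from where the row before left it, along the tool's axes as they then stand; what a row does not reach is not made up. A row lasts 1/10 s, in which the tool goes at most 50 mm and 8.59 degrees, less where a joint would pass 70% of its speed; a pose out of reach is approached as far as the arm can. A call with a gripper value outside its range is refused whole. The fingers move at their own pace and stop on an object; the grip force is fixed at half the most. Time passes only in rows, so rows that do not move let the fingers close. It gives the time, the measured TCP pose, the force, the opening and the grip force at its end, in the units of the state.
- read_state(): the state, without advancing time (a new reading comes with each control period).
- capture(name): name is "side" or "top"; returns a dict with "img" (420x560x3 uint8, red, green, blue), "vertical_fov" (degrees; the focal length in pixels is half the picture's height over the tangent of half this angle, whatever the lens; pixels are square), "cx", "cy" (the principal point, pixels), "cam_to_world" (4x4, takes a point from camera to world coordinates). Camera axes: x right, y up, looking along -z (the intrinsics and any distortion apply to the point x, -y, -z); pixel columns grow to the right and rows downward; lengths in m; the calibration is good to about 2 mm. A picture is of the moment at which its call begins. There is no depth.
- hand_in(): hands the job in; it is judged then, once.
Trained networks look in the newest picture that a camera, given by its name, has taken for a name from the list of things; names that differ only in an ending like _2 or _b are one class to them, and where a whole thing is asked for, a point or a joint stands for the part that bears it (a point fixed in the world has none). Each returns a list of dicts, best first, with "p" (0 to 1); they miss things now and then, are a little off and sometimes report something else, mostly with a low value. They report only what shows in the picture. A call takes as long as a camera call.
- trace(camera, thing): "pixels" (420x560 bool, what is visible of it) and "bbox" ([left, top, width, height] in pixels, round what is visible of it).
- landmark_of(camera, thing): "point" ([row, column] in pixels: a listed point, or the origin of a listed thing).
The state is a dict: "time_s": time; "joint_positions": joint angles; "qvel": joint speeds; "tau": joint torques, N m; "position": TCP position; "tcp_rot": TCP orientation; "force": force on the tool from outside, world axes, zero at the start; "moment": the same for the moment, N m; "opening": opening from 0.0 (shut) to 1.0 (fully open); "grasp_force": force on a finger pad.
Only numpy, scipy, OpenCV 4.12 (cv2) and the standard library are available. Lean on these libraries where they do the work, as an engineer would, in place of code of your own. Each camera call takes 0.05 s, during which the arm holds its last target. There are 200 camera calls.

## Working session

There is one attempt and no reset: what is moved stays moved. The work goes in short steps, Python scripts to look and compute and a shell command to move; the robot and the scene stay as the last step left them, time stands still between calls to the robot, and variables do not carry over. Pictures are saved under pics/ and viewed, at most 10 in all, crops included, and the job is handed in when it is done.

```bash
ls; mkdir -p pics; cat > h.py <<'E'
import numpy as np, cv2
from rig import *
def cam(n):
    c=capture(n); h,w=c["img"].shape[:2]
    c["f"]=h/2/np.tan(np.radians(c["vertical_fov"])/2); c["T"]=np.array(c["cam_to_world"]); return c
def ray(c,rc):
    r,k=rc; d=np.array([(k-c["cx"])/c["f"],-(r-c["cy"])/c["f"],-1.]); d=c["T"][:3,:3]@d
    return c["T"][:3,3],d/np.linalg.norm(d)
def tri(c1,p1,c2,p2):
    o1,d1=ray(c1,p1);o2,d2=ray(c2,p2)
    A=np.stack([d1,-d2],1);s=np.linalg.lstsq(A,o2-o1,rcond=None)[0]
    a=o1+s[0]*d1;b=o2+s[1]*d2
    return (a+b)/2,np.linalg.norm(a-b)*1000
def atz(c,p,z):
    o,d=ray(c,p); return o+d*(z-o[2])/d[2]
def save(n,img): cv2.imwrite("pics/"+n,img[:,:,::-1])
E
python3 - <<'E'
from h import *
a=cam("top");b=cam("side")
for n,c in(("top",a),("side",b)):
    save(n+"0.png",c["img"]); print(n,{k:v for k,v in c.items() if k not in("img","T")})
for t in "brush brush_tip brush_stem rack mat cup cup_floor cup_rim blue_cup tape screwdriver jar wrench".split():
    A=landmark_of("top",t);B=landmark_of("side",t)
    print(t,[(np.round(x["point"],1).tolist(),round(x["p"],2)) for x in A[:2]],[(np.round(x["point"],1).tolist(),round(x["p"],2)) for x in B[:2]])
    if A and B:
        P,e=tri(a,A[0]["point"],b,B[0]["point"]);print("   ",P.round(4),round(e,1))
s=read_state();print(s["time_s"],s["position"],s["tcp_rot"],s["force"],tips_ahead)
E
```

```text
pics
top {'vertical_fov': 47.92912882128802, 'cx': 272.3281892662148, 'cy': 205.04442721767208, 'cam_to_world': array([[ 0.01678742,  0.98370947, -0.17898005,  0.32734438],
       [-0.99984177,  0.01756942,  0.00278492,  0.09295703],
       [ 0.00588413,  0.17890498,  0.98384876,  1.41352394],
       [ 0.        ,  0.        ,  0.        ,  1.        ]]), 'f': np.float64(472.4538871059946)}
side {'vertical_fov': 54.82813486612078, 'cx': 280.25816953527203, 'cy': 214.21241260978292, 'cam_to_world': array([[-0.95650148,  0.15774491, -0.24540062,  0.26294723],
       [-0.29161426, -0.49357228,  0.819358  ,  1.16956626],
       [ 0.00812661,  0.85527946,  0.51810328,  0.73675589],
       [ 0.        ,  0.        ,  0.        ,  1.        ]]), 'f': np.float64(404.8877295077694)}
brush [([214.9, 171.4], 0.6)] [([271.0, 263.7], 0.21)]
    [0.5414 0.3822 0.0558] 2.8
brush_tip [([214.4, 217.0], 0.58), ([215.2, 145.8], 0.51)] [([251.6, 275.3], 0.52)]
    [0.55   0.2532 0.0262] 2.9
brush_stem [([214.8, 186.4], 0.96)] [([273.2, 266.7], 0.63)]
    [0.5471 0.3452 0.0182] 0.3
rack [([214.4, 146.8],
[... 623 characters left out ...]
([208.7, 228.2], 0.56), ([152.4, 317.1], 0.4)]
    [ 0.8098  0.0191 -0.0027] 12.2
screwdriver [([150.2, 347.5], 0.66), ([295.3, 199.7], 0.19)] [([189.2, 251.7], 0.57)]
    [ 7.673e-01 -1.409e-01 -1.000e-04] 10.5
jar [([162.3, 399.2], 0.73), ([215.1, 147.7], 0.2)] [([172.7, 275.5], 0.78), ([287.5, 353.9], 0.15)]
    [ 0.7248 -0.2997  0.0067] 1.4
wrench [([293.3, 198.0], 0.57)] [([287.0, 353.6], 0.64), ([308.4, 249.3], 0.5)]
    [ 0.3142  0.3034 -0.0045] 5.7
1.4 [ 0.18580066 -0.5967203   0.24156635] [[ 9.54800186e-01  2.97248390e-01  1.69016539e-05]
 [ 2.97248391e-01 -9.54800185e-01 -3.92044568e-05]
 [ 4.48424060e-06  4.24564121e-05 -9.99999999e-01]] [-0.50060663  0.78863189  0.28018944] 0.019
```

View pics/top0.png

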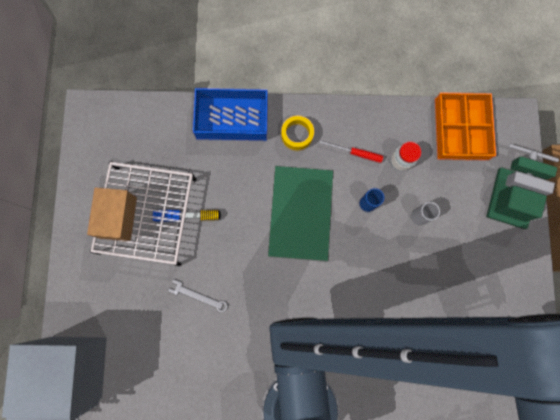

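View pics/side0.png

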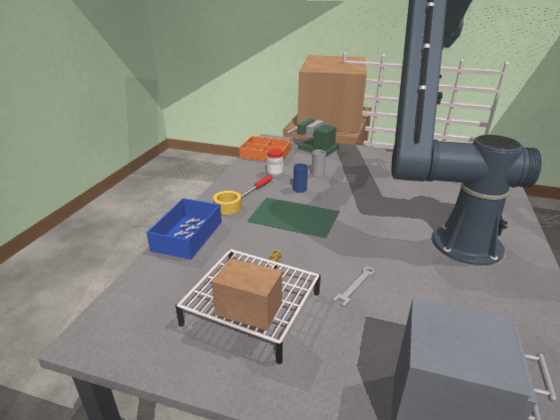

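The top view shows the brush from about (row 215, col 155) under the shelf to its head tip near col 220. The mat spans cols 270–333 and rows 167–260, with the blue cup at (200,372) and the steel cup at (211,430). The side view agrees. Only the brush's head shows there, at (256,275), and the steel cup is at (163,319). Next I'll refine these with silhouette fits.

```bash
cat >> h.py <<'E'
def proj(c,P):
    q=(np.atleast_2d(P)-c["T"][:3,3])@c["T"][:3,:3]
    return np.stack([c["cx"]+c["f"]*q[:,0]/-q[:,2], c["cy"]-c["f"]*q[:,1]/-q[:,2]],1) # col,row
def hullmask(c,P):
    m=np.zeros((420*4,560*4),np.uint8); h=cv2.convexHull(((proj(c,P)+.5)*4).astype(np.float32))
    cv2.fillConvexPoly(m,h.astype(np.int32),1); return cv2.resize(m.astype(np.float32),(560,420),interpolation=cv2.INTER_AREA)
A_=np.linspace(0,2*np.pi,60)
def cyl(x,y,r,h): return np.concatenate([np.stack([x+r*np.cos(A_),y+r*np.sin(A_),0*A_+z],1) for z in(0,h)])
E
python3 - <<'E'
from h import *
from scipy.optimize import minimize
a=cam("top");b=cam("side")
M={}
for t in("cup","blue_cup","brush","mat"):
    for n in("top","side"):
        L=trace(n,t); M[t,n]=L[0]["pixels"] if L else None
        print(t,n,[(round(x["p"],2),x["bbox"],int(x["pixels"].sum())) for x in L[:3]])
def fit(t,x0,cams):
    def f(p): return sum(np.abs(hullmask(c,cyl(p[0],p[1],.027,.1))-M[t,n]).sum()/M[t,n].sum() for n,c in cams)
    r=minimize(f,x0,method="Nelder-Mead",options=dict(initial_simplex=[x0,[x0[0]+.01,x0[1]],[x0[0],x0[1]+.01]],xatol=1e-4)); return r.x.round(4),round(r.fun,3)
for t,x0 in(("cup",[.557,-.36]),("blue_cup",[.5945,-.206])):
    print(t,fit(t,x0,[("top",a),("side",b)]),fit(t,x0,[("top",a)]),fit(t,x0,[("side",b)]))
for n,c in(("top",a),("side",b)):
    m=M["mat",n].astype(np.uint8); r=cv2.minAreaRect(np.argwhere(m)[:,::-1].astype(np.float32))
    h=cv2.approxPolyDP(cv2.convexHull(np.argwhere(m)[:,::-1].astype(np.int32)),6,True)[:,0]
    print("mat",n,[atz(c,(q[1],q[0]),.004)[:2].round(3).tolist() for q in h])
m=M["brush","top"]; q=np.argwhere(m); print("brush",q.min(0),q.max(0))
# head by columns
for k in range(q[:,1].min(),q[:,1].max()+1,3):
    r=q[q[:,1]==k,0]; print(k,r.min() if len(r) else None,r.max() if len(r) else None,end=' | ')
cr=a["img"][150:270,80:240]; cr=cv2.resize(cr,None,fx=5,fy=5,interpolation=cv2.INTER_CUBIC)
save("brush0.png",cr)
# edges of white rack front at z=.066
print(atz(a,(170,193),.066),atz(a,(262,181),.066))
E
```

```text
cup top [(0.87, [413.5, 200.8, 28.3, 25.7], 504)]
cup side [(0.71, [314.8, 151.0, 9.1, 29.4], 338)]
blue_cup top [(0.81, [362.2, 189.0, 20.0, 24.0], 435), (0.64, [411.0, 205.8, 30.0, 18.6], 445)]
blue_cup side [(0.73, [291.5, 161.8, 14.4, 27.4], 348)]
brush top [(0.87, [155.1, 211.2, 67.4, 9.7], 485)]
brush side [(0.71, [265.8, 251.7, 17.2, 15.4], 134)]
mat top [(0.97, [270.8, 167.3, 61.7, 96.1], 5370)]
mat side [(0.75, [249.3, 197.1, 90.3, 41.0], 2263), (0.63, [293.9, 163.6, 12.2, 23.1], 384)]
cup (array([ 0.5569, -0.3571]), np.float64(0.121)) (array([ 0.5562, -0.3564]), np.float64(0.047)) (array([ 0.557 , -0.3557]), np.float64(0.066))
blue_cup (array([ 0.5937, -0.2008]), np.float64(0.233)) (array([ 0.5937, -0.2004]), np.float64(0.05)) (array([ 0.5927, -0.1937]), np.float64(0.179))
mat top [[0.693, -0.09], [0.421, -0.076], [0.427, 0.096], [0.7, 0.083]]
mat side [[0.42, -0.066], [0.433, 0.102], [0.704, 0.081], [0.691, -0.086]]
brush [210 153] [221 220]
153 213 215 | 156 212 221 | 159 211 221 | 162 214 215 | 165 214 220 | 168 211 218 | 171 211 219 | 174 211 219 | 177 211 219 | 180 212 219 | 183 None None | 186 215 217 | 189 214 218 | 192 213 218 | 195 213 218 | 198 213 218 | 201 211 220 | 204 210 220 | 207 210 220 | 210 210 220 | 213 210 220 | 216 210 220 | 219 212 219 | [0.67287544 0.32374507 0.066     ] [0.4038488  0.34514074 0.066     ]
```

View pics/brush0.png

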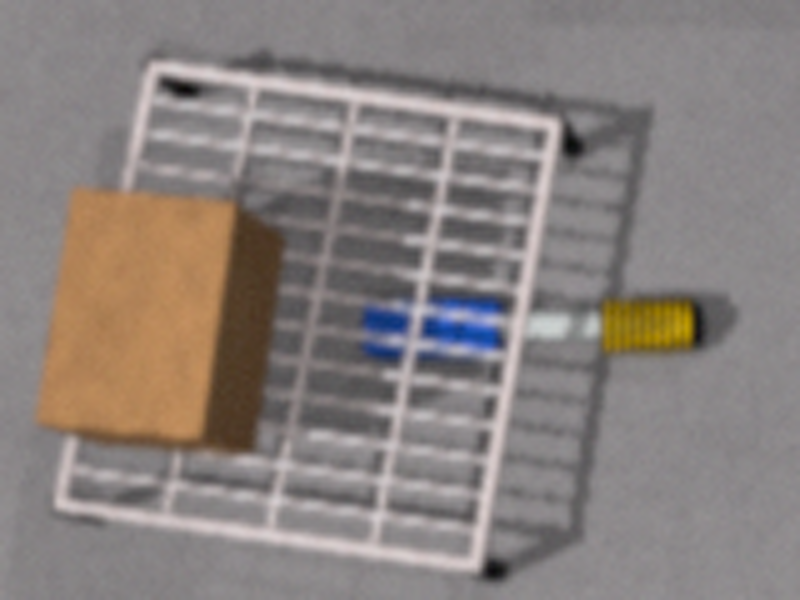

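The crop shows the tip at about (row 215, col 221) and the tail at (row 216, col 153). Shelf parallax means only the head and the front half of the stem are really clear of the edge, so I'll grip the head to draw it out.

```bash
cat >> h.py <<'E'
def need(P,yaw=None):
    s=read_state();R=np.array(s["tcp_rot"]);d=R.T@(np.array(P)-s["position"])*100
    y=np.degrees(np.arctan2(R[1,0],R[0,0]))
    print("t",round(s["time_s"],2),"pos",np.round(s["position"],4),"yaw",round(y,2),"need cm",d.round(2),"F",np.round(s["force"],1),"open",round(s["opening"],3),"grip",round(s["grasp_force"],1),"j",np.round(s["joint_positions"],0))
    if yaw is not None: print("roll needed rad",round(np.radians((y-yaw+180)%360-180),4))
E
python3 - <<'E'
from h import *
a=cam("top")
tip=atz(a,(215.1,220.7),.016);tail=atz(a,(215.8,152.8),.016);print(tip,tail,np.linalg.norm(tip-tail))
st=[.5471,.3452]; u=(tip-tail)/np.linalg.norm(tip-tail);print(np.degrees(np.arctan2(u[1],u[0])))
P=tip-.03*u;print(P); need([P[0],P[1],.12],np.degrees(np.arctan2(-u[1],-u[0])))
E
python3 -m jog '[{"roll":-0.145},{"roll":-0.145},{"roll":-0.145},{"roll":-0.145},{"roll":-0.145},{"roll":-0.145},{"roll":-0.145},{"roll":-0.145}]'
```

```text
[0.54823414 0.24299051 0.016     ] [0.54251966 0.44575186 0.016     ] 0.2028418643419786
-88.38564599923677
[0.54738898 0.2729786  0.016     ]
t 1.95 pos [ 0.1858 -0.5967  0.2416] yaw 17.29 need cm [ 60.38 -72.29  12.16] F [ 0.8 -0.8  1. ] open 1.001 grip 0.0 j [-83.  30.  82.   0.  68. -10.]
roll needed rad -1.2972$[0]: bad value
```

```bash
python3 -m jog '[{"tx":0,"ty":0,"tz":0,"roll":-0.145,"jaw":1}]'; python3 -m jog --help | head -20
```

```text
time_s: 2.05
position: [0.1858, -0.5968, 0.2415]
tcp_rot: [[0.9, 0.435, 0.0], [0.435, -0.9, -0.0], [0.0, 0.0, -1.0]]
force: [-0.4, 0.2, -0.4]
opening: 1.005
grasp_force: 0.0invalid input: not JSON, or not a number
```

```bash
python3 -m jog '[{"tx":0,"ty":0,"tz":0,"roll":-0.144,"jaw":1},{"tx":0,"ty":0,"tz":0,"roll":-0.144,"jaw":1},{"tx":0,"ty":0,"tz":0,"roll":-0.144,"jaw":1},{"tx":0,"ty":0,"tz":0,"roll":-0.144,"jaw":1},{"tx":0,"ty":0,"tz":0,"roll":-0.144,"jaw":1},{"tx":0,"ty":0,"tz":0,"roll":-0.144,"jaw":1},{"tx":0,"ty":0,"tz":0,"roll":-0.144,"jaw":1},{"tx":0,"ty":0,"tz":0,"roll":-0.144,"jaw":1}]' | head -2
python3 -m jog '[{"tx":3,"ty":3.8,"tz":0,"roll":0,"jaw":1},{"tx":3,"ty":3.8,"tz":0,"roll":0,"jaw":1},{"tx":3,"ty":3.8,"tz":0,"roll":0,"jaw":1},{"tx":3,"ty":3.8,"tz":0,"roll":0,"jaw":1},{"tx":3,"ty":3.8,"tz":0,"roll":0,"jaw":1},{"tx":3,"ty":3.8,"tz":0,"roll":0,"jaw":1},{"tx":3,"ty":3.8,"tz":0,"roll":0,"jaw":1},{"tx":3,"ty":3.8,"tz":0,"roll":0,"jaw":1}]' | head -3
python3 -c "
from h import *
need([.5474,.273,.12],91.6)"
```

```text
time_s: 2.85
position: [0.1858, -0.5967, 0.2415]
time_s: 3.65
position: [0.4844, -0.3469, 0.2418]
tcp_rot: [[-0.028, 1.0, 0.0], [1.0, 0.028, -0.0], [-0.0, 0.0, -1.0]]
t 3.65 pos [ 0.4844 -0.3469  0.2418] yaw 91.6 need cm [61.8   8.03 12.15] F [ 0.6 -0.4 -0.8] open 0.999 grip 0.0 j [-46.  28.  86.  -0.  66. -48.]
roll needed rad 0.0001
```

```bash
python3 -m jog '[{"tx":4.75,"ty":0.62,"tz":0,"roll":0,"jaw":1},{"tx":4.75,"ty":0.62,"tz":0,"roll":0,"jaw":1},{"tx":4.75,"ty":0.62,"tz":0,"roll":0,"jaw":1},{"tx":4.75,"ty":0.62,"tz":0,"roll":0,"jaw":1},{"tx":4.75,"ty":0.62,"tz":0,"roll":0,"jaw":1},{"tx":4.75,"ty":0.62,"tz":0,"roll":0,"jaw":1},{"tx":4.75,"ty":0.62,"tz":0,"roll":0,"jaw":1},{"tx":4.75,"ty":0.62,"tz":0,"roll":0,"jaw":1}]' | head -2
python3 -m jog '[{"tx":4.5,"ty":0.62,"tz":1.5,"roll":0,"jaw":1},{"tx":4.5,"ty":0.62,"tz":1.5,"roll":0,"jaw":1},{"tx":4.5,"ty":0.62,"tz":1.5,"roll":0,"jaw":1},{"tx":4.5,"ty":0.62,"tz":1.5,"roll":0,"jaw":1},{"tx":4.5,"ty":0.62,"tz":1.5,"roll":0,"jaw":1},{"tx":0,"ty":0,"tz":0,"roll":0,"jaw":1}]' | head -2
python3 -c "
from h import *
need([.5474,.273,.12],91.6)
c=cam('side');save('s1.png',cv2.resize(c['img'][180:330,180:380],None,fx=4,fy=4))
print(proj(c,[.5474,.273,.016]),proj(c,[.5482,.243,.016]))
"
```

```text
time_s: 4.45
position: [0.522, 0.0348, 0.2418]
time_s: 5.05
position: [0.5456, 0.2638, 0.1645]
t 5.05 pos [0.5456 0.2638 0.1645] yaw 91.93 need cm [0.91 0.22 4.45] F [-0.2 -0.3 -0.1] open 1.0 grip 0.0 j [15. 34. 89.  0. 57. 13.]
roll needed rad 0.0058
[[274.59127865 258.57616629]] [[277.39576283 252.63450629]]
```

View pics/s1.png

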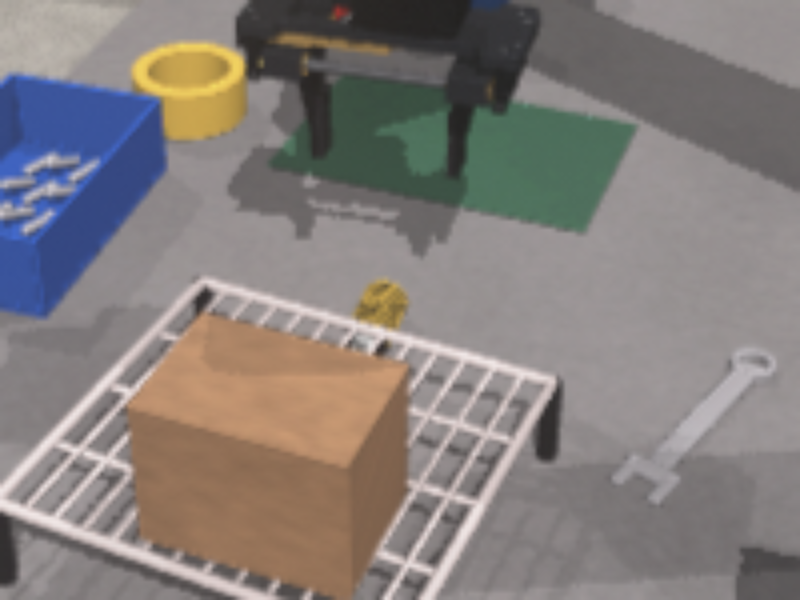

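The side crop shows the head at about (row 257, col 275), within 2 px of where my position projects. The jaws are above it, closing across the brush. Now I'll descend, grip and draw.

```bash
python3 -m jog '[{"tx":0.5,"ty":0.2,"tz":3,"roll":0,"jaw":1},{"tx":0.4,"ty":0,"tz":3,"roll":0,"jaw":1},{"tx":0,"ty":0,"tz":3,"roll":0.006,"jaw":1},{"tx":0,"ty":0,"tz":2.5,"roll":0,"jaw":1},{"tx":0,"ty":0,"tz":1.6,"roll":0,"jaw":1},{"tx":0,"ty":0,"tz":1,"roll":0,"jaw":1},{"tx":0,"ty":0,"tz":0,"roll":0,"jaw":1}]' | head -2
python3 -m jog '[{"tx":0,"ty":0,"tz":0,"roll":0,"jaw":0.5},{"tx":0,"ty":0,"tz":0,"roll":0,"jaw":0.4},{"tx":0,"ty":0,"tz":0,"roll":0,"jaw":0},{"tx":0,"ty":0,"tz":0,"roll":0,"jaw":0},{"tx":0,"ty":0,"tz":0,"roll":0,"jaw":0},{"tx":0,"ty":0,"tz":0,"roll":0,"jaw":0}]'
python3 -c "
from h import *
need([.5474,.273,.023],91.6)"
```

```text
time_s: 5.8
position: [0.5481, 0.267, 0.0249]
time_s: 6.4
position: [0.5484, 0.2679, 0.0258]
tcp_rot: [[-0.022, 1.0, 0.0], [1.0, 0.022, 0.0], [0.0, 0.0, -1.0]]
force: [0.8, -0.4, -0.6]
opening: 0.536
grasp_force: 0.0
t 6.4 pos [0.5484 0.2679 0.0258] yaw 91.27 need cm [ 0.52 -0.09  0.28] F [ 0.8 -0.4 -0.6] open 0.536 grip 0.0 j [16. 46. 92.  0. 42. 14.]
roll needed rad -0.0058
```

```bash
python3 -m jog '[{"tx":0,"ty":0,"tz":0,"roll":-0.006,"jaw":0},{"tx":0,"ty":0,"tz":0,"roll":0,"jaw":0},{"tx":0,"ty":0,"tz":0,"roll":0,"jaw":0},{"tx":0,"ty":0,"tz":0,"roll":0,"jaw":0},{"tx":0,"ty":0,"tz":0,"roll":0,"jaw":0}]'
python3 -m jog '[{"tx":-1,"ty":0,"tz":0,"roll":0,"jaw":0},{"tx":-2,"ty":0,"tz":0,"roll":0,"jaw":0},{"tx":-2,"ty":0,"tz":0,"roll":0,"jaw":0},{"tx":-2,"ty":0,"tz":0,"roll":0,"jaw":0},{"tx":-2,"ty":0,"tz":0,"roll":0,"jaw":0},{"tx":-2,"ty":0,"tz":0,"roll":0,"jaw":0},{"tx":-2,"ty":0,"tz":0,"roll":0,"jaw":0},{"tx":-1,"ty":0,"tz":0,"roll":0,"jaw":0}]'
```

```text
time_s: 6.9
position: [0.5484, 0.2678, 0.0256]
tcp_rot: [[-0.028, 1.0, 0.0], [1.0, 0.028, 0.0], [0.0, 0.0, -1.0]]
force: [0.6, 0.2, 1.0]
opening: 0.354
grasp_force: 30.0
time_s: 7.7
position: [0.5521, 0.126, 0.0256]
tcp_rot: [[-0.026, 1.0, -0.001], [1.0, 0.026, -0.0], [-0.0, -0.001, -1.0]]
force: [-0.0, 1.0, -0.4]
opening: 0.355
grasp_force: 30.0
```

```bash
python3 -m jog '[{"tx":0,"ty":0,"tz":0,"roll":0,"jaw":0.6},{"tx":0,"ty":0,"tz":0,"roll":0,"jaw":0.6},{"tx":0,"ty":0,"tz":0,"roll":0,"jaw":0.6},{"tx":1.8,"ty":0,"tz":0,"roll":0,"jaw":0.6},{"tx":2.5,"ty":0,"tz":0,"roll":0,"jaw":0.6},{"tx":2.5,"ty":0,"tz":0,"roll":0,"jaw":0.6},{"tx":0,"ty":0,"tz":0,"roll":0,"jaw":0.4},{"tx":0,"ty":0,"tz":0,"roll":0,"jaw":0.3}]'
python3 -c "
from h import *
c=cam('side');b=cam('top')
for t in ('brush_stem','brush_tip','brush_tail','brush'):
  A=landmark_of('top',t);B=landmark_of('side',t)
  if A: print(t,A[0]['p'],atz(b,A[0]['point'],.016).round(3))
  if B: print(t,B[0]['p'],atz(c,B[0]['point'],.016).round(3))
"
```

```text
time_s: 8.5
position: [0.5499, 0.1968, 0.0255]
tcp_rot: [[-0.031, 1.0, -0.0], [1.0, 0.031, -0.0], [-0.0, -0.0, -1.0]]
force: [-0.6, 0.3, -0.5]
opening: 0.492
grasp_force: 0.0
brush_stem 0.65 [0.308 0.296 0.016]
brush_stem 0.65 [0.56  0.187 0.016]
brush_tip 0.55 [0.543 0.106 0.016]
brush_tip 0.84 [0.55  0.098 0.016]
brush_tail 0.87 [0.549 0.308 0.016]
brush 0.24 [ 0.551 -0.357  0.016]
```

```bash
python3 -m jog '[{"tx":0,"ty":0,"tz":0,"roll":0,"jaw":0},{"tx":0,"ty":0,"tz":0,"roll":0,"jaw":0},{"tx":0,"ty":0,"tz":0,"roll":0,"jaw":0},{"tx":0,"ty":0,"tz":0,"roll":0,"jaw":0},{"tx":0,"ty":0,"tz":0,"roll":0,"jaw":0},{"tx":0,"ty":0,"tz":0,"roll":0,"jaw":0}]' | tail -2
python3 -m jog '[{"tx":0,"ty":0,"tz":-1,"roll":0,"jaw":0},{"tx":0,"ty":0,"tz":-2,"roll":0,"jaw":0},{"tx":-1,"ty":0,"tz":-2,"roll":0,"jaw":0},{"tx":-3,"ty":0.2,"tz":-2,"roll":0,"jaw":0},{"tx":-4,"ty":0.2,"tz":-1,"roll":0,"jaw":0},{"tx":-4,"ty":0.2,"tz":0,"roll":0,"jaw":0},{"tx":-4,"ty":0.2,"tz":0,"roll":0,"jaw":0},{"tx":-3,"ty":0,"tz":0,"roll":0,"jaw":0}]'
```

```text
opening: 0.152
grasp_force: 30.0
time_s: 10.4
position: [0.564, 0.0039, 0.1064]
tcp_rot: [[-0.027, 1.0, 0.001], [1.0, 0.027, -0.0], [-0.001, 0.001, -1.0]]
force: [0.1, 0.3, -1.6]
opening: 0.163
grasp_force: 30.0
```

```bash
python3 -m jog '[{"tx":0,"ty":0,"tz":0,"roll":-0.14,"jaw":0},{"tx":0,"ty":0,"tz":0,"roll":-0.14,"jaw":0},{"tx":0,"ty":0,"tz":0,"roll":-0.14,"jaw":0},{"tx":0,"ty":0,"tz":0,"roll":-0.14,"jaw":0},{"tx":0,"ty":0,"tz":0,"roll":-0.14,"jaw":0},{"tx":0,"ty":0,"tz":0,"roll":-0.14,"jaw":0},{"tx":0,"ty":0,"tz":0,"roll":-0.14,"jaw":0},{"tx":0,"ty":0,"tz":0,"roll":-0.14,"jaw":0}]' | head -1
python3 -m jog '[{"tx":0,"ty":0,"tz":0,"roll":-0.14,"jaw":0},{"tx":0,"ty":0,"tz":0,"roll":-0.14,"jaw":0},{"tx":0,"ty":0,"tz":0,"roll":-0.08,"jaw":0},{"tx":0,"ty":0,"tz":0,"roll":0,"jaw":0},{"tx":0,"ty":0,"tz":0,"roll":0,"jaw":0}]' | tail -2
python3 -c "
from h import *
need([.56,.003,.032],177)
c=cam('side');save('s2.png',cv2.resize(c['img'][150:300,180:380],None,fx=4,fy=4))
b=cam('top')
for t in ('brush_stem','brush_tip','brush_tail','brush'):
  A=landmark_of('top',t);B=landmark_of('side',t)
  if A and B: print(t,A[0]['p'],B[0]['p'],tri(b,A[0]['point'],c,B[0]['point']))
"
```

```text
time_s: 11.2
opening: 0.161
grasp_force: 30.0
t 11.7 pos [0.5636 0.0062 0.1059] yaw 176.31 need cm [ 0.34 -0.34  7.39] F [-0.   0.5 -2.4] open 0.161 grip 30.0 j [-11.  37.  97.   0.  46. -97.]
roll needed rad -0.0121
```

View pics/s2.png

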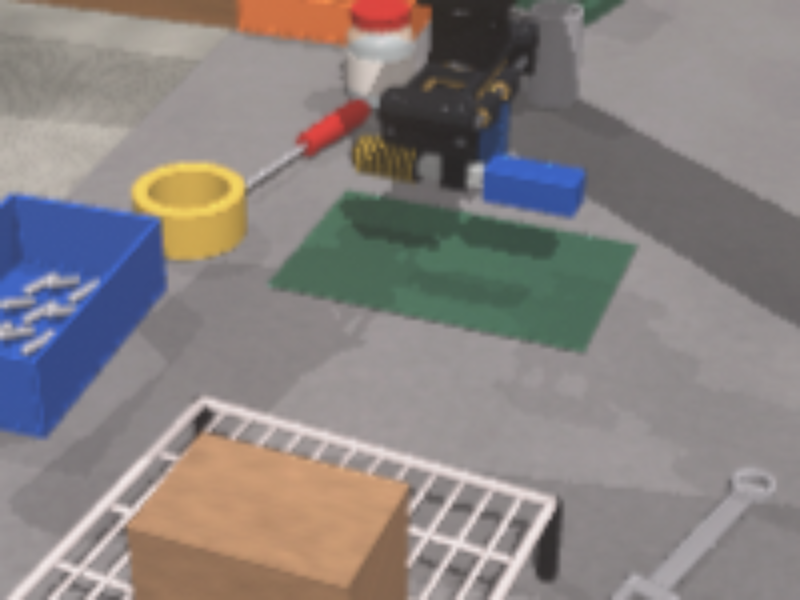

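The side crop shows the brush held level over the mat, with the head (crop 385,155) pointing away from the robot and the handle at (535,185). Now I'll lower it.

```bash
python3 -m jog '[{"tx":0.3,"ty":-0.3,"tz":1.5,"roll":-0.012,"jaw":0},{"tx":0,"ty":0,"tz":2,"roll":0,"jaw":0},{"tx":0,"ty":0,"tz":2,"roll":0,"jaw":0},{"tx":0,"ty":0,"tz":1,"roll":0,"jaw":0},{"tx":0,"ty":0,"tz":0.5,"roll":0,"jaw":0},{"tx":0,"ty":0,"tz":0.3,"roll":0,"jaw":0},{"tx":0,"ty":0,"tz":0.2,"roll":0,"jaw":0},{"tx":0,"ty":0,"tz":0,"roll":0,"jaw":0}]'
python3 -c "
from h import *
need([.56,.003,.0295],177)"
```

```text
time_s: 13.0
position: [0.5608, 0.0033, 0.0309]
tcp_rot: [[-0.999, 0.051, 0.001], [0.051, 0.999, -0.0], [-0.001, -0.0, -1.0]]
force: [0.3, 0.4, -2.4]
opening: 0.157
grasp_force: 30.0
t 13.0 pos [0.5608 0.0033 0.0309] yaw 177.09 need cm [ 0.08 -0.03  0.14] F [ 0.3  0.4 -2.4] open 0.157 grip 30.0 j [-11.  44. 100.   0.  37. -98.]
roll needed rad 0.0016
```

```bash
python3 -m jog '[{"tx":0,"ty":0,"tz":0.07,"roll":0,"jaw":0},{"tx":0,"ty":0,"tz":0.07,"roll":0,"jaw":0},{"tx":0,"ty":0,"tz":0,"roll":0,"jaw":0}]' | sed -n '2p;4,6p'
python3 -m jog '[{"tx":0,"ty":0,"tz":0,"roll":0,"jaw":0.22},{"tx":0,"ty":0,"tz":0,"roll":0,"jaw":0.6},{"tx":0,"ty":0,"tz":0,"roll":0,"jaw":0.6},{"tx":0,"ty":0,"tz":0,"roll":0,"jaw":0.6},{"tx":0,"ty":0,"tz":0,"roll":0,"jaw":0.6},{"tx":0,"ty":0,"tz":0,"roll":0,"jaw":0.6},{"tx":0,"ty":0,"tz":0,"roll":0,"jaw":0.6}]'
python3 -c "
from h import *
c=cam('side');b=cam('top')
for t in ('brush_stem','brush_tip','brush_tail','brush'):
  A=landmark_of('top',t);B=landmark_of('side',t)
  if A: print(t,A[0]['p'],atz(b,A[0]['point'],.02).round(3))
  if B: print(t,B[0]['p'],atz(c,B[0]['point'],.02).round(3))
"
```

```text
position: [0.5609, 0.0032, 0.0296]
force: [0.7, -0.2, 0.8]
opening: 0.158
grasp_force: 30.0
time_s: 14.0
position: [0.5604, 0.0033, 0.0291]
tcp_rot: [[-0.999, 0.051, -0.0], [0.051, 0.999, 0.0], [0.0, 0.0, -1.0]]
force: [0.1, 0.7, -0.0]
opening: 0.586
grasp_force: 0.0
brush_stem 0.19 [ 0.759 -0.14   0.02 ]
brush_stem 0.58 [0.569 0.001 0.02 ]
brush_tip 0.79 [0.639 0.016 0.02 ]
brush_tail 0.33 [ 0.556 -0.359  0.02 ]
brush_tail 0.89 [0.466 0.007 0.02 ]
brush 0.25 [0.304 0.295 0.02 ]
brush 0.76 [0.493 0.016 0.02 ]
```

```bash
python3 -m jog '[{"tx":1.5,"ty":0,"tz":0,"roll":0,"jaw":0.6},{"tx":3,"ty":0,"tz":0,"roll":0,"jaw":0.6},{"tx":2.7,"ty":0,"tz":0,"roll":0,"jaw":0.6},{"tx":1,"ty":0,"tz":0.3,"roll":0,"jaw":0.6},{"tx":0,"ty":0,"tz":0,"roll":0,"jaw":0.6}]' | sed -n '2p;4,6p'
python3 -m jog '[{"tx":0,"ty":0,"tz":0,"roll":0,"jaw":0},{"tx":0,"ty":0,"tz":0,"roll":0,"jaw":0},{"tx":0,"ty":0,"tz":0,"roll":0,"jaw":0},{"tx":0,"ty":0,"tz":0,"roll":0,"jaw":0},{"tx":0,"ty":0,"tz":0,"roll":0,"jaw":0},{"tx":0,"ty":0,"tz":0,"roll":0,"jaw":0}]'
```

```text
position: [0.4772, 0.0077, 0.0259]
force: [0.1, -0.3, 0.0]
opening: 0.603
grasp_force: 0.0
time_s: 15.6
position: [0.4791, 0.0074, 0.0262]
tcp_rot: [[-0.999, 0.051, 0.001], [0.051, 0.999, -0.0], [-0.001, -0.0, -1.0]]
force: [0.4, 0.1, -1.5]
opening: 0.369
grasp_force: 30.0
```

```bash
python3 -m jog '[{"tx":-0.2,"ty":0,"tz":-1.4,"roll":0,"jaw":0},{"tx":-0.35,"ty":0,"tz":-1.4,"roll":0,"jaw":0},{"tx":-0.45,"ty":0,"tz":-1.35,"roll":0,"jaw":0},{"tx":-0.55,"ty":0,"tz":-1.3,"roll":0,"jaw":0},{"tx":0,"ty":0,"tz":0,"roll":0,"jaw":0}]'
python3 -c "
from h import *
print(read_state()['moment'])
c=cam('side');save('s3.png',cv2.resize(c['img'][150:300,180:380],None,fx=4,fy=4));b=cam('top')
for t in ('brush_stem','brush_tip','brush_tail','brush'):
  A=landmark_of('top',t);B=landmark_of('side',t)
  print(t,[x[0]['p'] for x in(A,B) if x],[x[0]['point'] for x in(A,B) if x])
  if A and B: print(tri(b,A[0]['point'],c,B[0]['point']))
"
```

```text
time_s: 16.1
position: [0.4955, 0.0064, 0.0818]
tcp_rot: [[-0.999, 0.051, 0.003], [0.051, 0.999, -0.001], [-0.004, -0.001, -1.0]]
force: [0.5, -0.7, -1.3]
opening: 0.366
grasp_force: 30.0
[ 0.11784055 -0.00828736  0.02810558]
brush_stem [0.63, 0.82] [[205.8, 300.7], [197.9, 286.4]]
(array([0.58002171, 0.00871534, 0.07087848]), np.float64(18.361637295151798))
brush_tip [0.62, 0.97] [[174.0, 302.2], [190.4, 265.6]]
(array([0.66342609, 0.00467079, 0.08573126]), np.float64(3.451782757316399))
brush_tail [0.26, 0.67] [[149.9, 348.4], [202.9, 318.5]]
(array([ 0.62454398, -0.13550961,  0.02456347]), np.float64(250.17284163846116))
brush [0.56] [[198.7, 308.5]]
```

View pics/s3.png

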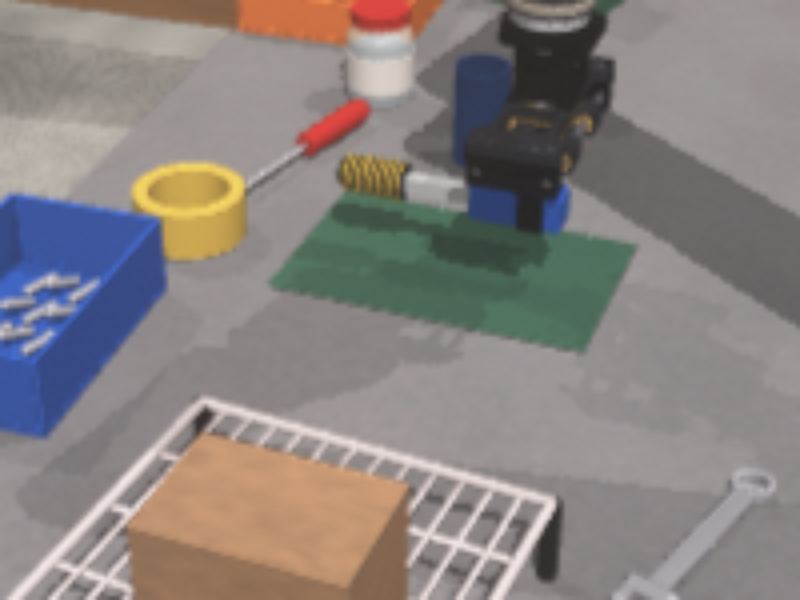

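The side crop shows the brush still level in the grip: head at crop (375,177), handle at (520,205), tip about 8 cm up. Gravity alone does not pivot it at full grip force. I'll set it back on the mat and test whether the jaw command can ease the grip.

```bash
python3 -m jog '[{"tx":0.55,"ty":0,"tz":1.5,"roll":0,"jaw":0},{"tx":0.45,"ty":0,"tz":1.5,"roll":0,"jaw":0},{"tx":0.35,"ty":0,"tz":1.4,"roll":0,"jaw":0},{"tx":0.2,"ty":0,"tz":0.9,"roll":0,"jaw":0},{"tx":0,"ty":0,"tz":0.15,"roll":0,"jaw":0},{"tx":0,"ty":0,"tz":0,"roll":0,"jaw":0}]' | sed -n '2p;4,6p'
python3 -m jog '[{"tx":0,"ty":0,"tz":0,"roll":0,"jaw":0.34},{"tx":0,"ty":0,"tz":0,"roll":0,"jaw":0.34}]' | tail -2
python3 -m jog '[{"tx":0,"ty":0,"tz":0,"roll":0,"jaw":0.36},{"tx":0,"ty":0,"tz":0,"roll":0,"jaw":0.36}]' | tail -2
python3 -m jog '[{"tx":0,"ty":0,"tz":0,"roll":0,"jaw":0.365},{"tx":0,"ty":0,"tz":0,"roll":0,"jaw":0.365}]' | tail -2
```

```text
position: [0.4785, 0.0075, 0.0261]
force: [1.0, -0.3, -1.6]
opening: 0.367
grasp_force: 30.0
opening: 0.369
grasp_force: 30.0
opening: 0.364
grasp_force: 26.4
opening: 0.369
grasp_force: 7.8
```

The grip can be graded: 26 N at 0.36 and 7.8 N at 0.365. I'll lift along the arc with a light grip so the brush pivots head-down.

```bash
python3 -m jog '[{"tx":-0.1,"ty":0,"tz":-0.7,"roll":0,"jaw":0.365},{"tx":-0.1,"ty":0,"tz":-0.7,"roll":0,"jaw":0.365},{"tx":-0.15,"ty":0,"tz":-0.7,"roll":0,"jaw":0.365},{"tx":-0.2,"ty":0,"tz":-0.7,"roll":0,"jaw":0.365},{"tx":0,"ty":0,"tz":0,"roll":0,"jaw":0.365}]'
python3 -c "
from h import *
print(read_state()['moment'])
c=cam('side')
for t in ('brush_stem','brush_tip','brush_tail','brush'):
  B=landmark_of('side',t)
  if B:
    o,d=ray(c,B[0]['point']); k=(.006-.05*0-o[1])/d[1]; print(t,B[0]['p'],(o+k*d).round(3))
"
```

```text
time_s: 18.3
position: [0.4854, 0.0069, 0.0554]
tcp_rot: [[-0.999, 0.051, 0.003], [0.051, 0.999, -0.001], [-0.003, -0.001, -1.0]]
force: [-0.3, -0.4, -0.3]
opening: 0.368
grasp_force: 7.7
[ 0.04762495 -0.19507472  0.01321588]
brush_stem 0.71 [0.567 0.006 0.03 ]
brush_tip 0.7 [0.658 0.006 0.02 ]
brush_tail 0.74 [0.469 0.006 0.047]
brush 0.7 [0.507 0.006 0.035]
```

```bash
cat > look.py <<'E'
from h import *
s=read_state();print(s['time_s'],np.round(s['position'],4),"F",np.round(s['force'],1),"M",np.round(s['moment'],3),s['opening'],s['grasp_force'])
c=cam('side')
for t in ('brush_stem','brush_tip','brush_tail','brush'):
  B=landmark_of('side',t)
  if B:
    o,d=ray(c,B[0]['point']); k=(s['position'][1]-o[1])/d[1]; print(t,round(B[0]['p'],2),(o+k*d).round(3))
E
python3 -m jog '[{"tx":-0.45,"ty":0,"tz":-1.35,"roll":0,"jaw":0.365},{"tx":-0.55,"ty":0,"tz":-1.3,"roll":0,"jaw":0.365},{"tx":-0.65,"ty":0,"tz":-1.25,"roll":0,"jaw":0.365},{"tx":-0.75,"ty":0,"tz":-1.2,"roll":0,"jaw":0.365},{"tx":-0.85,"ty":0,"tz":-1.15,"roll":0,"jaw":0.365},{"tx":-0.92,"ty":0,"tz":-1.05,"roll":0,"jaw":0.365},{"tx":0,"ty":0,"tz":0,"roll":0,"jaw":0.365}]' >/dev/null
python3 look.py
```

```text
19.25 [0.5274 0.0047 0.1279] F [ 0.1  0.1 -0.4] M [ 0.047 -0.257 -0.067] 0.3661761839967897 7.756953775460715
brush_stem 0.72 [0.605 0.005 0.067]
brush_tip 0.67 [0.669 0.005 0.017]
brush_tail 0.9 [0.518 0.005 0.125]
brush 0.93 [0.549 0.005 0.113]
```

```bash
python3 -m jog '[{"tx":-1.0,"ty":0,"tz":-1.0,"roll":0,"jaw":0.365},{"tx":-1.1,"ty":0,"tz":-0.9,"roll":0,"jaw":0.365},{"tx":-1.15,"ty":0,"tz":-0.8,"roll":0,"jaw":0.365},{"tx":-1.22,"ty":0,"tz":-0.7,"roll":0,"jaw":0.365},{"tx":-1.27,"ty":0,"tz":-0.6,"roll":0,"jaw":0.365},{"tx":-1.32,"ty":0,"tz":-0.5,"roll":0,"jaw":0.365},{"tx":0,"ty":0,"tz":0,"roll":0,"jaw":0.365}]' >/dev/null
python3 look.py
```

```text
20.2 [0.5974 0.0012 0.172 ] F [ 0.1 -0.2 -1.1] M [ 0.133 -0.132  0.001] 0.36528972606464893 7.764189373701811
brush_stem 0.92 [0.656 0.001 0.099]
brush_tip 0.73 [0.657 0.001 0.094]
brush_tail 0.67 [0.587 0.001 0.174]
```

```bash
python3 -m jog '[{"tx":0,"ty":0,"tz":0.3,"roll":0,"jaw":0.366},{"tx":0,"ty":0,"tz":0.3,"roll":0,"jaw":0.366},{"tx":0,"ty":0,"tz":0,"roll":0,"jaw":0.366}]' >/dev/null
python3 look.py; python3 -c "
from h import *
c=cam('side');save('s4.png',cv2.resize(c['img'][120:270,180:380],None,fx=4,fy=4))"
```

```text
20.75 [0.5955 0.0015 0.1658] F [-0.1  1.4 -1.2] M [ 0.109 -0.001 -0.029] 0.3687486341956837 4.908604783449846
brush_stem 0.71 [0.647 0.002 0.08 ]
brush_tip 0.9 [0.701 0.002 0.01 ]
brush_tail 0.84 [0.576 0.002 0.171]
brush 0.57 [0.611 0.002 0.14 ]
```

View pics/s4.png

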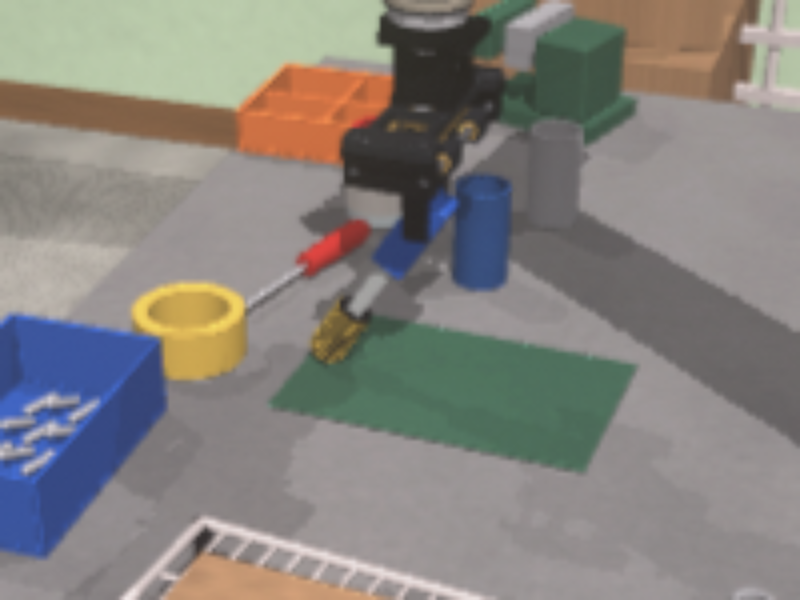

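The crop shows the brush tilted about 52°, with the head at crop (338,335) near the mat's far edge and the tail at (445,205). I'll lift slightly, move back over the mat and ease the grip so it hangs further.

```bash
python3 -m jog '[{"tx":0,"ty":0,"tz":-1,"roll":0,"jaw":0.36},{"tx":1.5,"ty":0,"tz":-1.3,"roll":0,"jaw":0.36},{"tx":2,"ty":0,"tz":0,"roll":0,"jaw":0.36},{"tx":1.5,"ty":0,"tz":0,"roll":0,"jaw":0.36},{"tx":0,"ty":0,"tz":0,"roll":0,"jaw":0.3655},{"tx":0,"ty":0,"tz":0,"roll":0,"jaw":0.366},{"tx":0,"ty":0,"tz":0,"roll":0,"jaw":0.3663},{"tx":0,"ty":0,"tz":0,"roll":0,"jaw":0.3663}]' >/dev/null
python3 look.py
```

```text
21.85 [0.5475 0.0038 0.1893] F [-0.8  0.3 -0.9] M [ 0.132 -0.076 -0.005] 0.36687183811622004 4.047472945148911
brush_stem 0.92 [0.574 0.004 0.115]
brush_tip 0.63 [0.613 0.004 0.021]
brush_tail 0.62 [0.549 0.004 0.198]
brush 0.87 [0.563 0.004 0.159]
```

```bash
python3 -m jog '[{"tx":0,"ty":0,"tz":0,"roll":0,"jaw":0.3667},{"tx":-1.5,"ty":0,"tz":0,"roll":0,"jaw":0.3667},{"tx":-1.0,"ty":0,"tz":0,"roll":0,"jaw":0.3663},{"tx":-0.5,"ty":0,"tz":0,"roll":0,"jaw":0.366},{"tx":0,"ty":0,"tz":0,"roll":0,"jaw":0.366}]' >/dev/null
python3 look.py
```

```text
22.6 [0.5773 0.0023 0.1893] F [0.  0.  0.4] M [ 0.025 -0.216  0.049] 0.368049565460509 4.899374471788178
brush_stem 0.61 [0.589 0.002 0.093]
brush_tip 0.71 [0.633 0.002 0.155]
brush_tail 0.84 [0.584 0.002 0.195]
brush 0.78 [0.584 0.002 0.155]
```

```bash
cat > fit.py <<'E'
from h import *
from scipy.optimize import minimize
def run():
    s=read_state();T=np.array(s['position']);R=np.array(s['tcp_rot'])
    print(round(s['time_s'],2),T.round(4),"F",np.round(s['force'],1),"open",round(s['opening'],4),"grip",round(s['grasp_force'],1))
    fwd=-R[:,0];lat=R[:,1]
    bx=lambda x0,x1,h:np.array([[x,a*h,b*h] for x in(x0,x1) for a in(-1,1) for b in(-1,1)])
    hd=np.concatenate([np.stack([0*A_+x,.016*np.cos(A_),.016*np.sin(A_)],1) for x in(.1,.16)])
    cams=[]
    for n in("side","top"):
        c=cam(n);L=trace(n,"brush");
        if L and L[0]["p"]>.4: cams.append((n,c,L[0]["pixels"]));print(n,round(L[0]["p"],2),L[0]["bbox"])
    c,m=[(c,m) for n,c,m in cams if n=="side"][0]
    def world(p,P):
        al,u,dz=p; ax=np.cos(al)*fwd+np.array([0,0,-1])*np.sin(al); up=np.cross(ax,lat)
        o=T+fwd*u+np.array([0,0,dz]); return o+P[:,:1]*ax+P[:,1:2]*lat+P[:,2:]*up
    rowlim=int(proj(c,[T-[0,0,.022]])[0,1])+2
    def f(p):
        M=np.maximum.reduce([hullmask(c,world(p,P)) for P in(bx(-.04,.04,.016),bx(.04,.1,.007),hd)])
        return np.abs(M-m)[rowlim:].sum()/max(m[rowlim:].sum(),1)
    best=None
    for a0 in(70,85,95):
        x0=np.array([np.radians(a0),.0,-.022])
        r=minimize(f,x0,method="Nelder-Mead",options=dict(initial_simplex=x0+np.array([[0,0,0],[.15,0,0],[0,.01,0],[0,0,.01]]),xatol=1e-4,fatol=1e-4))
        if best is None or r.fun<best.fun: best=r
    p=best.x;print("loss",round(best.fun,3),"angle",np.degrees(p[0]).round(1),"origin fwd/up mm",(p[1:]*1000).round(1))
    q=world(p,np.array([[0,0,0],[.07,0,0],[.16,0,0.]]));print("origin,stem,tip",q.round(4).tolist())
    return p,q
if __name__=="__main__": run()
E
python3 -m jog '[{"tx":0,"ty":0,"tz":0,"roll":0,"jaw":0.35},{"tx":0,"ty":0,"tz":0,"roll":0,"jaw":0.3},{"tx":0,"ty":0,"tz":-1,"roll":0,"jaw":0.3},{"tx":0,"ty":0,"tz":-2,"roll":0,"jaw":0.3},{"tx":0,"ty":0,"tz":-1,"roll":0,"jaw":0.3},{"tx":0,"ty":0,"tz":0,"roll":0,"jaw":0.3}]' >/dev/null
python3 fit.py; python3 look.py
```

```text
23.45 [0.5773 0.0024 0.231 ] F [ 0.1 -0.7 -2. ] open 0.365 grip 30.0
side 0.6 [280.5, 150.3, 19.5, 52.7]
loss 0.135 angle 85.5 origin fwd/up mm [ -2.3 -21.7]
origin,stem,tip [[0.5749, 0.0025, 0.2093], [0.5804, 0.0022, 0.1396], [0.5875, 0.0019, 0.0499]]
23.65 [0.5755 0.0026 0.2284] F [-0.3  0.2 -1.8] M [ 0.128 -0.076  0.005] 0.365615549068152 29.99938869383186
brush_stem 0.7 [0.584 0.003 0.13 ]
brush_tip 0.86 [0.594 0.003 0.047]
brush_tail 0.87 [0.579 0.003 0.23 ]
brush 0.56 [0.588 0.003 0.209]
```

```bash
python3 -m jog '[{"tx":0,"ty":0,"tz":-3,"roll":0,"jaw":0.3},{"tx":0,"ty":0,"tz":-4,"roll":0,"jaw":0.3},{"tx":0,"ty":-1,"tz":-3,"roll":0,"jaw":0.3},{"tx":0,"ty":-3,"tz":-1,"roll":0,"jaw":0.3},{"tx":0.3,"ty":-4,"tz":0,"roll":0,"jaw":0.3},{"tx":0.3,"ty":-4,"tz":0,"roll":0,"jaw":0.3},{"tx":0.3,"ty":-4,"tz":0,"roll":0,"jaw":0.3},{"tx":0.3,"ty":-4,"tz":0,"roll":0,"jaw":0.3}]' | head -2
python3 -m jog '[{"tx":0,"ty":-4,"tz":0,"roll":0,"jaw":0.3},{"tx":0,"ty":-4,"tz":0,"roll":0,"jaw":0.3},{"tx":0,"ty":-3.5,"tz":0,"roll":0,"jaw":0.3},{"tx":0,"ty":-3,"tz":0,"roll":0,"jaw":0.3},{"tx":0,"ty":-1.5,"tz":0,"roll":0,"jaw":0.3},{"tx":0,"ty":0,"tz":0,"roll":0,"jaw":0.3},{"tx":0,"ty":0,"tz":0,"roll":0,"jaw":0.3}]' | head -2
python3 fit.py; python3 - <<'E'
from h import *
s=read_state();need([.5445,-.357,.338],177)
a=cam("top");b=cam("side")
for t in("brush_tip","brush_stem","cup_rim"):
    A=landmark_of("top",t);B=landmark_of("side",t);print(t,[(np.round(x[0]["point"],1),round(x[0]["p"],2)) for x in(A,B) if x])
    if A and B: print(tri(a,A[0]["point"],b,B[0]["point"]))
for q in ([.5565,-.357,.1],[.5565,-.357,.0]): print("cup proj top/side",proj(a,q),proj(b,q))
for n in("top","side"):
  L=trace(n,"cup");print([(round(x["p"],2),x["bbox"]) for x in L[:2]])
save("s5.png",np.hstack([cv2.resize(b["img"][80:230,240:390],(400,400)),cv2.resize(a["img"][130:280,350:500],(400,400))]))
E
```

```text
time_s: 24.7
position: [0.5536, -0.198, 0.339]
time_s: 25.4
position: [0.5459, -0.3552, 0.3387]
25.4 [ 0.5459 -0.3552  0.3387] F [-0.3  0.6 -0.5] open 0.3662 grip 30.0
side 0.88 [317.1, 91.6, 16.6, 47.0]
top 0.65 [430.9, 208.7, 17.2, 6.2]
loss 0.121 angle 85.8 origin fwd/up mm [ -2.5 -23.7]
origin,stem,tip [[0.5435, -0.355, 0.315], [0.5485, -0.3553, 0.2452], [0.555, -0.3556, 0.1554]]
t 25.6 pos [ 0.5463 -0.3547  0.3394] yaw 177.2 need cm [ 0.17 -0.23  0.14] F [-0.5  0.2 -1.5] open 0.366 grip 30.0 j [ -43.   27.   71.    0.   82. -130.]
roll needed rad 0.0034
brush_tip [(array([211. , 435.8]), 0.41), (array([138.6, 318.4]), 0.68)]
(array([ 0.55486552, -0.35189555,  0.15684747]), np.float64(14.714557707684836))
brush_stem [(array([205. , 446.3]), 0.53), (array([117.4, 321.8]), 0.7)]
(array([ 0.55043074, -0.34803359,  0.24583167]), np.float64(5.423580854458626))
cup_rim [(array([208.2, 432. ]), 0.8), (array([153.2, 319.5]), 0.58)]
(array([ 0.56200065, -0.36629752,  0.09008846]), np.float64(10.112225190189388))
cup proj top/side [[430.21818048 211.23214088]] [[319.26124858 151.70049733]]
cup proj top/side [[419.18369768 216.70588165]] [[317.88271016 173.91621526]]
[(0.96, [413.5, 201.1, 25.3, 28.2])]
[(0.65, [315.0, 150.6, 10.0, 24.2])]
```

View pics/s5.png

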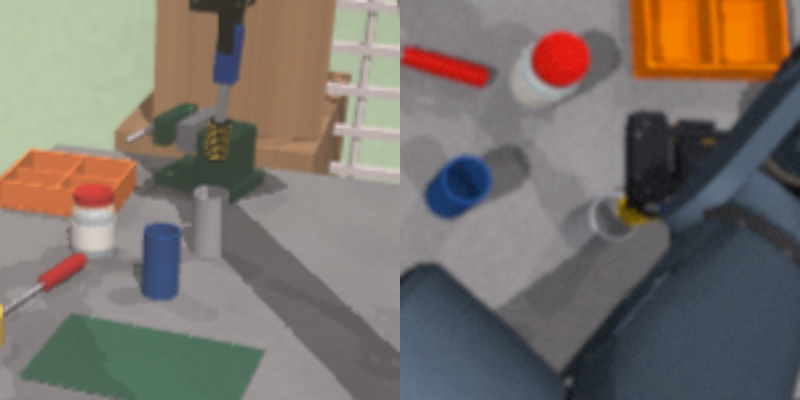

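The left half (side view) shows the head at crop (217,140) hanging just above the steel cup at (208,220). The right half (top view) shows the yellow head over the cup's mouth. I'll shift 3 mm in +x and go down, watching the forces.

```bash
python3 -m jog '[{"tx":-0.3,"ty":-0.1,"tz":1,"roll":0,"jaw":0.3},{"tx":0,"ty":0,"tz":2,"roll":0,"jaw":0.3},{"tx":0,"ty":0,"tz":1.2,"roll":0,"jaw":0.3},{"tx":0,"ty":0,"tz":0,"roll":0,"jaw":0.3}]' | sed -n '2p;4,6p'
python3 fit.py
python3 -m jog '[{"tx":0,"ty":0,"tz":0.5,"roll":0,"jaw":0.3},{"tx":0,"ty":0,"tz":0.5,"roll":0,"jaw":0.3},{"tx":0,"ty":0,"tz":0.5,"roll":0,"jaw":0.3}]' | sed -n '2p;4,6p'
python3 -c "
from h import *
print(read_state()['moment'],[read_state()['force'] for i in range(2)])"
```

```text
position: [0.5478, -0.3566, 0.294]
force: [0.6, 0.6, -2.0]
opening: 0.37
grasp_force: 30.0
26.5 [ 0.5478 -0.3566  0.294 ] F [ 0.6  0.6 -2. ] open 0.3697 grip 30.0
side 0.85 [313.2, 103.9, 19.9, 46.2]
top 0.65 [361.0, 187.8, 21.2, 27.3]
loss 0.162 angle 86.7 origin fwd/up mm [ -2. -23.]
origin,stem,tip [[0.5458, -0.3565, 0.271], [0.5499, -0.3567, 0.2011], [0.5551, -0.357, 0.1112]]
position: [0.5489, -0.3575, 0.2819]
force: [0.6, 0.2, -1.7]
opening: 0.367
grasp_force: 30.0
[ 0.14206537 -0.12944956 -0.01865126] [array([ 0.55409116,  0.16204304, -1.7018882 ]), array([ 0.55409116,  0.16204304, -1.7018882 ])]
```

```bash
python3 -m jog '[{"tx":0,"ty":0,"tz":0.4,"roll":0,"jaw":0.3},{"tx":0,"ty":0,"tz":0.4,"roll":0,"jaw":0.3},{"tx":0,"ty":0,"tz":0,"roll":0,"jaw":0.3}]' | sed -n '2p;4,6p'
```

```text
position: [0.5486, -0.3573, 0.2732]
force: [0.5, 0.3, -1.4]
opening: 0.365
grasp_force: 30.0
```

```bash
python3 -m jog '[{"tx":0,"ty":0,"tz":0.5,"roll":0,"jaw":0.3},{"tx":0,"ty":0,"tz":0.5,"roll":0,"jaw":0.3},{"tx":0,"ty":0,"tz":0.5,"roll":0,"jaw":0.3},{"tx":0,"ty":0,"tz":0,"roll":0,"jaw":0.3}]' | sed -n '2p;4,6p'
python3 fit.py
```

```text
position: [0.5485, -0.3572, 0.258]
force: [-0.2, 0.4, -1.9]
opening: 0.365
grasp_force: 30.0
27.7 [ 0.5485 -0.3572  0.258 ] F [-0.2  0.4 -1.9] open 0.3655 grip 30.0
side 0.71 [316.6, 111.0, 13.1, 41.4]
loss 0.338 angle 88.2 origin fwd/up mm [  0.2 -17.7]
origin,stem,tip [[0.5486, -0.3572, 0.2403], [0.5509, -0.3573, 0.1703], [0.5537, -0.3574, 0.0804]]
```

```bash
python3 -m jog '[{"tx":0,"ty":0,"tz":0.8,"roll":0,"jaw":0.3},{"tx":0,"ty":0,"tz":0.8,"roll":0,"jaw":0.3},{"tx":0,"ty":0,"tz":0.8,"roll":0,"jaw":0.3},{"tx":0,"ty":0,"tz":0,"roll":0,"jaw":0.3}]' | sed -n '2p;4,6p'
python3 -m jog '[{"tx":0,"ty":0,"tz":0.8,"roll":0,"jaw":0.3},{"tx":0,"ty":0,"tz":0.8,"roll":0,"jaw":0.3},{"tx":0,"ty":0,"tz":0.4,"roll":0,"jaw":0.3},{"tx":0,"ty":0,"tz":0,"roll":0,"jaw":0.3}]' | sed -n '2p;4,6p'
```

```text
position: [0.548, -0.3568, 0.233]
force: [-0.4, -0.1, -1.8]
opening: 0.363
grasp_force: 30.0
position: [0.5485, -0.3572, 0.214]
force: [-1.0, 0.4, -1.3]
opening: 0.369
grasp_force: 30.0
```

```bash
python3 -m jog '[{"tx":0,"ty":0,"tz":0.6,"roll":0,"jaw":0.3},{"tx":0,"ty":0,"tz":0.6,"roll":0,"jaw":0.3},{"tx":0,"ty":0,"tz":0.4,"roll":0,"jaw":0.3},{"tx":0,"ty":0,"tz":0,"roll":0,"jaw":0.3}]' | sed -n '2p;4,5p'
python3 -m jog '[{"tx":0,"ty":0,"tz":0.3,"roll":0,"jaw":0.3},{"tx":0,"ty":0,"tz":0.2,"roll":0,"jaw":0.3}]' | sed -n '2p;4,5p'
python3 -m jog '[{"tx":0,"ty":0,"tz":0.2,"roll":0,"jaw":0.3}]' | sed -n '2p;4,5p'
```

```text
position: [0.5485, -0.3572, 0.1982]
force: [-0.1, 0.3, -1.3]
opening: 0.365
position: [0.549, -0.3577, 0.1941]
force: [-0.7, 0.1, -2.0]
opening: 0.364
position: [0.5494, -0.3579, 0.1932]
force: [-1.0, 1.7, 9.4]
opening: 0.364
```

First touch: Fz jumped to about 9 N at z = 0.193. Now I'll draw up 62 mm and repeat more softly.

```bash
python3 -m jog '[{"tx":0,"ty":0,"tz":-1,"roll":0,"jaw":0.3},{"tx":0,"ty":0,"tz":-2,"roll":0,"jaw":0.3},{"tx":0,"ty":0,"tz":-2,"roll":0,"jaw":0.3},{"tx":0,"ty":0,"tz":-1.2,"roll":0,"jaw":0.3},{"tx":0,"ty":0,"tz":0,"roll":0,"jaw":0.3}]' | sed -n '2p;4,5p'
python3 -m jog '[{"tx":0,"ty":0,"tz":1.2,"roll":0,"jaw":0.3},{"tx":0,"ty":0,"tz":1.5,"roll":0,"jaw":0.3},{"tx":0,"ty":0,"tz":1.5,"roll":0,"jaw":0.3},{"tx":0,"ty":0,"tz":1.0,"roll":0,"jaw":0.3},{"tx":0,"ty":0,"tz":0.5,"roll":0,"jaw":0.3},{"tx":0,"ty":0,"tz":0.2,"roll":0,"jaw":0.3},{"tx":0,"ty":0,"tz":0,"roll":0,"jaw":0.3}]' | sed -n '2p;4,5p'
python3 -m jog '[{"tx":0,"ty":0,"tz":0.1,"roll":0,"jaw":0.3},{"tx":0,"ty":0,"tz":0,"roll":0,"jaw":0.3}]' | sed -n '2p;4,5p'
```

```text
position: [0.55, -0.3585, 0.2568]
force: [0.9, -0.1, -1.8]
opening: 0.363
position: [0.5489, -0.3575, 0.1948]
force: [0.2, 0.5, -2.4]
opening: 0.362
position: [0.5492, -0.3578, 0.1947]
force: [0.1, -0.1, -1.3]
opening: 0.365
```

```bash
python3 -m jog '[{"tx":0,"ty":0,"tz":0.12,"roll":0,"jaw":0.3},{"tx":0,"ty":0,"tz":0,"roll":0,"jaw":0.3}]' | sed -n '2p;4,5p'
```

```text
position: [0.5491, -0.3578, 0.1934]
force: [1.0, -0.1, -1.6]
opening: 0.367
```

```bash
python3 -m jog '[{"tx":0,"ty":0,"tz":0.1,"roll":0,"jaw":0.3}]' | sed -n '2p;4,5p'
python3 -m jog '[{"tx":0,"ty":0,"tz":0.07,"roll":0,"jaw":0.3}]' | sed -n '2p;4,5p'
```

```text
position: [0.5495, -0.358, 0.1932]
force: [-0.7, 0.6, 6.8]
opening: 0.365
position: [0.5496, -0.358, 0.1931]
force: [-0.9, 1.7, 9.2]
opening: 0.364
```

```bash
python3 -m jog '[{"tx":0,"ty":0,"tz":-1,"roll":0,"jaw":0.3},{"tx":0,"ty":0,"tz":-2,"roll":0,"jaw":0.3},{"tx":0,"ty":0,"tz":-2,"roll":0,"jaw":0.3},{"tx":0,"ty":0,"tz":-1.2,"roll":0,"jaw":0.3},{"tx":0,"ty":0,"tz":0,"roll":0,"jaw":0.3}]' | sed -n '2p;4,5p'
python3 -m jog '[{"tx":0,"ty":0,"tz":1.2,"roll":0,"jaw":0.3},{"tx":0,"ty":0,"tz":1.5,"roll":0,"jaw":0.3},{"tx":0,"ty":0,"tz":1.5,"roll":0,"jaw":0.3},{"tx":0,"ty":0,"tz":1.0,"roll":0,"jaw":0.3},{"tx":0,"ty":0,"tz":0.6,"roll":0,"jaw":0.3},{"tx":0,"ty":0,"tz":0.2,"roll":0,"jaw":0.3},{"tx":0,"ty":0,"tz":0.1,"roll":0,"jaw":0.3},{"tx":0,"ty":0,"tz":0.1,"roll":0,"jaw":0.3}]' | sed -n '2p;4,5p'
```

```text
position: [0.5499, -0.3584, 0.2556]
force: [0.3, -0.6, -1.9]
opening: 0.362
position: [0.5491, -0.3572, 0.1931]
force: [-1.8, 2.5, 11.5]
opening: 0.366
```

Third touch felt. I'll do one more light one for margin, then draw out.

```bash
python3 -m jog '[{"tx":0,"ty":0,"tz":-1,"roll":0,"jaw":0.3},{"tx":0,"ty":0,"tz":-2,"roll":0,"jaw":0.3},{"tx":0,"ty":0,"tz":-2,"roll":0,"jaw":0.3},{"tx":0,"ty":0,"tz":-1.2,"roll":0,"jaw":0.3},{"tx":0,"ty":0,"tz":0,"roll":0,"jaw":0.3}]' | sed -n '2p;4,5p'
python3 -m jog '[{"tx":0,"ty":0,"tz":1.2,"roll":0,"jaw":0.3},{"tx":0,"ty":0,"tz":1.5,"roll":0,"jaw":0.3},{"tx":0,"ty":0,"tz":1.5,"roll":0,"jaw":0.3},{"tx":0,"ty":0,"tz":1.0,"roll":0,"jaw":0.3},{"tx":0,"ty":0,"tz":0.6,"roll":0,"jaw":0.3},{"tx":0,"ty":0,"tz":0.2,"roll":0,"jaw":0.3},{"tx":0,"ty":0,"tz":0.1,"roll":0,"jaw":0.3},{"tx":0,"ty":0,"tz":0.07,"roll":0,"jaw":0.3}]' | sed -n '1,2p;4,5p'
python3 -m jog '[{"tx":0,"ty":0,"tz":-1,"roll":0,"jaw":0.3},{"tx":0,"ty":0,"tz":-2,"roll":0,"jaw":0.3},{"tx":0,"ty":0,"tz":-2,"roll":0,"jaw":0.3},{"tx":0,"ty":0,"tz":-2,"roll":0,"jaw":0.3},{"tx":0,"ty":0,"tz":-2,"roll":0,"jaw":0.3},{"tx":0,"ty":0,"tz":-3,"roll":0,"jaw":0.3},{"tx":0,"ty":0,"tz":-3,"roll":0,"jaw":0.3},{"tx":0,"ty":0,"tz":0,"roll":0,"jaw":0.3}]' | sed -n '1,2p;4,5p'
python3 fit.py
python3 -c "
from h import *
print(trace('side','cup')[0]['bbox'],trace('top','cup')[0]['bbox'])"
```

```text
position: [0.5499, -0.3585, 0.2554]
force: [0.3, 0.0, -1.8]
opening: 0.362
time_s: 33.8
position: [0.5488, -0.357, 0.1931]
force: [-1.8, 2.2, 9.4]
opening: 0.366
time_s: 34.6
position: [0.5508, -0.3593, 0.3469]
force: [1.5, -0.7, -0.4]
opening: 0.369
34.6 [ 0.5508 -0.3593  0.3469] F [ 1.5 -0.7 -0.4] open 0.3691 grip 30.0
side 0.69 [313.2, 89.8, 17.7, 49.9]
top 0.67 [432.7, 207.6, 16.6, 6.3]
loss 0.126 angle 86.6 origin fwd/up mm [ -1.8 -25.2]
origin,stem,tip [[0.549, -0.3593, 0.3217], [0.5531, -0.3595, 0.2518], [0.5584, -0.3597, 0.162]]
[311.7, 149.0, 13.8, 25.8] [414.4, 199.7, 25.9, 28.4]
```

The cup hasn't moved. Now I'll carry the brush back over the mat.

```bash
python3 -m jog '[{"tx":-0.5,"ty":2,"tz":0,"roll":0,"jaw":0.3},{"tx":-1,"ty":4,"tz":0,"roll":0,"jaw":0.3},{"tx":-1.2,"ty":4,"tz":0,"roll":0,"jaw":0.3},{"tx":-1.2,"ty":4,"tz":0,"roll":0,"jaw":0.3},{"tx":-1.2,"ty":4,"tz":0,"roll":0,"jaw":0.3},{"tx":-1.2,"ty":4,"tz":0,"roll":0,"jaw":0.3},{"tx":-1.2,"ty":4,"tz":0,"roll":0,"jaw":0.3},{"tx":-1.2,"ty":4,"tz":0,"roll":0,"jaw":0.3}]' | sed -n '1,2p'
python3 -m jog '[{"tx":-1.0,"ty":4,"tz":1,"roll":0,"jaw":0.3},{"tx":-0.2,"ty":2.2,"tz":3,"roll":0,"jaw":0.3},{"tx":0,"ty":0,"tz":4,"roll":0,"jaw":0.3},{"tx":0,"ty":0,"tz":3,"roll":0,"jaw":0.3},{"tx":0,"ty":0,"tz":2,"roll":0,"jaw":0.3},{"tx":0,"ty":0,"tz":1,"roll":0,"jaw":0.3},{"tx":0,"ty":0,"tz":0,"roll":0,"jaw":0.3}]' | sed -n '1,2p;4,5p'
python3 -c "
from h import *
need([.669,-.003,.192],177)"
python3 fit.py
```

```text
time_s: 35.7
position: [0.6509, -0.0592, 0.3407]
time_s: 36.4
position: [0.6649, -0.0001, 0.1995]
force: [-0.1, 0.4, -1.5]
opening: 0.365
t 36.4 pos [ 6.649e-01 -1.000e-04  1.995e-01] yaw 177.12 need cm [-0.43 -0.27  0.75] F [-0.1  0.4 -1.5] open 0.365 grip 30.0 j [-10.  36.  78.   0.  66. -97.]
roll needed rad 0.002
36.4 [ 6.649e-01 -1.000e-04  1.995e-01] F [-0.1  0.4 -1.5] open 0.3655 grip 30.0
side 0.85 [254.8, 156.5, 17.5, 52.0]
top 0.73 [412.4, 201.6, 29.2, 24.5]
loss 0.132 angle 87.0 origin fwd/up mm [ -2. -24.]
origin,stem,tip [[0.6629, 0.0, 0.1755], [0.6665, -0.0002, 0.1056], [0.6713, -0.0004, 0.0157]]
```

```bash
python3 -m jog '[{"tx":0,"ty":-0.2,"tz":0.5,"roll":0,"jaw":0.3},{"tx":0,"ty":0,"tz":0.2,"roll":0,"jaw":0.3},{"tx":0,"ty":0,"tz":0.1,"roll":0,"jaw":0.3},{"tx":0,"ty":0,"tz":0,"roll":0,"jaw":0.3}]' | sed -n '1,2p;4,5p'
python3 -m jog '[{"tx":0,"ty":0,"tz":0.1,"roll":0,"jaw":0.3},{"tx":0,"ty":0,"tz":0,"roll":0,"jaw":0.3}]' | sed -n '1,2p;4,5p'
```

```text
time_s: 37.0
position: [0.666, -0.0031, 0.1934]
force: [0.3, -0.1, -1.3]
opening: 0.369
time_s: 37.2
position: [0.6661, -0.0031, 0.1925]
force: [0.6, -0.4, -0.8]
opening: 0.363
```

```bash
python3 -m jog '[{"tx":0,"ty":0,"tz":0.15,"roll":0,"jaw":0.3},{"tx":0,"ty":0,"tz":0,"roll":0,"jaw":0.3}]' | sed -n '1,2p;4,5p'
python3 -m jog '[{"tx":0,"ty":0,"tz":0.1,"roll":0,"jaw":0.3},{"tx":0,"ty":0,"tz":0,"roll":0,"jaw":0.3}]' | sed -n '1,2p;4,5p'
```

```text
time_s: 37.4
position: [0.666, -0.003, 0.1908]
force: [-0.7, 0.5, -1.6]
opening: 0.365
time_s: 37.6
position: [0.666, -0.0031, 0.1899]
force: [0.2, -1.8, -2.4]
opening: 0.368
```

```bash
python3 -m jog '[{"tx":0,"ty":0,"tz":0.1,"roll":0,"jaw":0.3},{"tx":0,"ty":0,"tz":0,"roll":0,"jaw":0.3}]' | sed -n '2p;4,5p'
python3 -m jog '[{"tx":0,"ty":0,"tz":0.1,"roll":0,"jaw":0.3},{"tx":0,"ty":0,"tz":0,"roll":0,"jaw":0.3}]' | sed -n '2p;4,5p'
```

```text
position: [0.6662, -0.0031, 0.1894]
force: [-0.3, 0.3, -0.3]
opening: 0.369
position: [0.6665, -0.0031, 0.1892]
force: [-0.4, 0.2, 4.8]
opening: 0.365
```

```bash
python3 -m jog '[{"tx":0,"ty":0,"tz":0,"roll":0,"jaw":0.364},{"tx":0,"ty":0,"tz":0,"roll":0,"jaw":0.365},{"tx":1.0,"ty":0,"tz":0,"roll":0,"jaw":0.365},{"tx":1.0,"ty":0,"tz":0.05,"roll":0,"jaw":0.365},{"tx":0.95,"ty":0,"tz":0.1,"roll":0,"jaw":0.365},{"tx":0.95,"ty":0,"tz":0.15,"roll":0,"jaw":0.365},{"tx":0,"ty":0,"tz":0,"roll":0,"jaw":0.365}]' | sed -n '1,2p;4,6p'
python3 fit.py; python3 look.py
```

```text
time_s: 38.7
position: [0.6244, -0.0008, 0.1842]
force: [-1.1, 0.3, -0.6]
opening: 0.368
grasp_force: 7.8
38.7 [ 0.6244 -0.0008  0.1842] F [-1.1  0.3 -0.6] open 0.3683 grip 7.8
side 0.91 [257.0, 162.8, 28.1, 47.8]
top 0.57 [362.5, 187.0, 19.1, 26.7]
loss 0.286 angle 73.5 origin fwd/up mm [  0.7 -20.1]
origin,stem,tip [[0.6251, -0.0009, 0.164], [0.645, -0.0019, 0.0968], [0.6706, -0.0032, 0.0104]]
38.9 [ 0.627  -0.0011  0.1848] F [-0.6  0.8  0.1] M [0.179 0.091 0.013] 0.3660020624096724 7.752053829224224
brush_stem 0.56 [ 0.654 -0.001  0.095]
brush_tip 0.84 [ 0.676 -0.001  0.005]
brush_tail 0.6 [ 0.622 -0.001  0.19 ]
brush 0.66 [ 0.646 -0.001  0.147]
```

Pivoting back works, with the tip staying at x≈0.671. Continuing the arc.

```bash
python3 -m jog '[{"tx":0.95,"ty":0,"tz":0.2,"roll":0,"jaw":0.365},{"tx":0.95,"ty":0,"tz":0.22,"roll":0,"jaw":0.365},{"tx":0.93,"ty":0,"tz":0.28,"roll":0,"jaw":0.365},{"tx":0.92,"ty":0,"tz":0.33,"roll":0,"jaw":0.365},{"tx":0.9,"ty":0,"tz":0.38,"roll":0,"jaw":0.365},{"tx":0.87,"ty":0,"tz":0.42,"roll":0,"jaw":0.365},{"tx":0.85,"ty":0,"tz":0.47,"roll":0,"jaw":0.365},{"tx":0.83,"ty":0,"tz":0.51,"roll":0,"jaw":0.365}]' | sed -n '1,2p;4,6p'
python3 look.py
```

```text
time_s: 39.95
position: [0.5545, 0.0026, 0.1566]
force: [0.5, 0.2, -1.3]
opening: 0.367
grasp_force: 7.8
39.95 [0.5545 0.0026 0.1566] F [ 0.5  0.2 -1.3] M [ 0.075 -0.307 -0.02 ] 0.3666911768247982 7.7514595985849155
brush_stem 0.78 [0.608 0.003 0.083]
brush_tip 0.88 [0.669 0.003 0.01 ]
brush_tail 0.8 [0.55  0.003 0.159]
brush 0.75 [0.572 0.003 0.126]
```

```bash
python3 -m jog '[{"tx":0.8,"ty":0,"tz":0.55,"roll":0,"jaw":0.365},{"tx":0.78,"ty":0,"tz":0.6,"roll":0,"jaw":0.365},{"tx":0.74,"ty":0,"tz":0.63,"roll":0,"jaw":0.365},{"tx":0.7,"ty":0,"tz":0.67,"roll":0,"jaw":0.365},{"tx":0.67,"ty":0,"tz":0.71,"roll":0,"jaw":0.365},{"tx":0.63,"ty":0,"tz":0.75,"roll":0,"jaw":0.365},{"tx":0.58,"ty":0,"tz":0.77,"roll":0,"jaw":0.365},{"tx":0.55,"ty":0,"tz":0.8,"roll":0,"jaw":0.365}]' | sed -n '1,2p;4,6p'
python3 look.py
```

```text
time_s: 41.0
position: [0.5004, 0.0053, 0.1015]
force: [0.7, -0.4, -0.5]
opening: 0.368
grasp_force: 7.7
41.0 [0.5004 0.0053 0.1015] F [ 0.7 -0.4 -0.5] M [ 0.152 -0.376 -0.029] 0.3682931568252767 7.7464933530427516
brush_stem 0.64 [0.582 0.005 0.062]
brush_tip 0.66 [0.659 0.005 0.032]
brush_tail 0.77 [0.483 0.005 0.105]
brush 0.85 [0.532 0.005 0.083]
```

```bash
python3 -m jog '[{"tx":0.5,"ty":0,"tz":0.83,"roll":0,"jaw":0.365},{"tx":0.46,"ty":0,"tz":0.86,"roll":0,"jaw":0.365},{"tx":0.42,"ty":0,"tz":0.88,"roll":0,"jaw":0.365},{"tx":0.37,"ty":0,"tz":0.9,"roll":0,"jaw":0.365},{"tx":0.32,"ty":0,"tz":0.92,"roll":0,"jaw":0.365},{"tx":0.27,"ty":0,"tz":0.93,"roll":0,"jaw":0.365},{"tx":0.22,"ty":0,"tz":0.94,"roll":0,"jaw":0.365},{"tx":0,"ty":0,"tz":0,"roll":0,"jaw":0.365}]' | sed -n '1,2p;4,6p'
python3 fit.py; python3 look.py
```

```text
time_s: 42.05
position: [0.474, 0.0068, 0.0382]
force: [-0.4, -0.1, -1.7]
opening: 0.369
grasp_force: 7.7
42.05 [0.474  0.0068 0.0382] F [-0.4 -0.1 -1.7] open 0.3689 grip 7.7
side 0.61 [266.4, 206.0, 60.0, 16.6]
top 0.72 [298.4, 185.9, 10.0, 22.7]
loss 1.0 angle 23.2 origin fwd/up mm [18.5 55.8]
origin,stem,tip [[0.4925, 0.0059, 0.0939], [0.5567, 0.0026, 0.0661], [0.6393, -0.0016, 0.0303]]
42.25 [0.475  0.0067 0.0396] F [-0.6 -0.1 -0.7] M [ 0.134 -0.033 -0.044] 0.3619100557714204 7.745958924642764
brush_stem 0.92 [0.58  0.007 0.022]
brush_tip 0.83 [0.653 0.007 0.031]
brush_tail 0.87 [0.47  0.007 0.02 ]
brush 0.68 [0.495 0.007 0.022]
```

```bash
python3 -c "
from h import *
c=cam('side');save('s6.png',cv2.resize(c['img'][170:250,240:350],None,fx=7,fy=7,interpolation=cv2.INTER_CUBIC))
for z in(.004,.02,.036): print(z,proj(c,[[.475,.0067,z],[.655,-.002,z]]).round(1).tolist())"
```

```text
0.004 [[318.4, 219.9], [269.2, 210.4]]
0.02 [[318.6, 215.9], [269.1, 206.5]]
0.036 [[318.9, 211.8], [269.1, 202.6]]
```

View pics/s6.png

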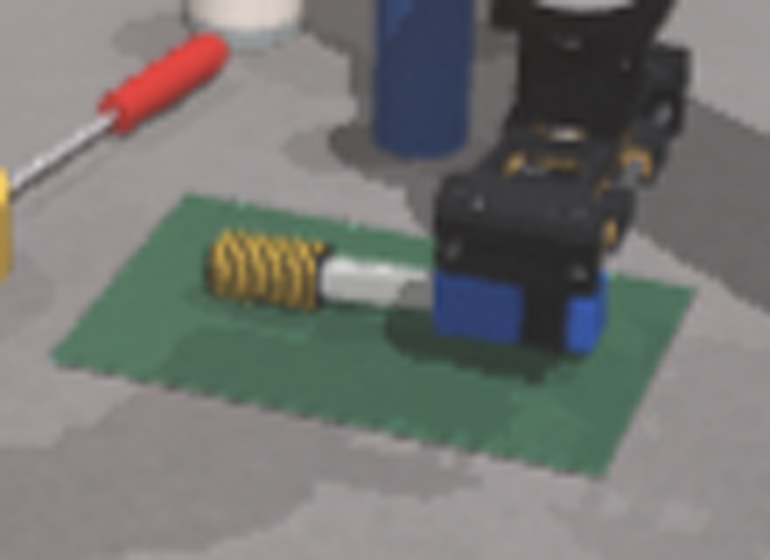

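The crop shows the brush nearly flat: head on the mat at crop (265,270), handle at (520,310) still about 1 cm up. I'll lower the last centimetre.

```bash
python3 -m jog '[{"tx":0.1,"ty":0,"tz":0.5,"roll":0,"jaw":0.365},{"tx":0,"ty":0,"tz":0.4,"roll":0,"jaw":0.365},{"tx":0,"ty":0,"tz":0.2,"roll":0,"jaw":0.365},{"tx":0,"ty":0,"tz":0,"roll":0,"jaw":0.365}]' | sed -n '1,2p;4,6p'
python3 -m jog '[{"tx":0,"ty":0,"tz":0.1,"roll":0,"jaw":0.365},{"tx":0,"ty":0,"tz":0,"roll":0,"jaw":0.365}]' | sed -n '1,2p;4,6p'
python3 -m jog '[{"tx":0,"ty":0,"tz":0.1,"roll":0,"jaw":0.365},{"tx":0,"ty":0,"tz":0,"roll":0,"jaw":0.365}]' | sed -n '1,2p;4,6p'
```

```text
time_s: 42.95
position: [0.4742, 0.0067, 0.0282]
force: [0.4, -0.6, -0.7]
opening: 0.369
grasp_force: 7.7
time_s: 43.15
position: [0.4742, 0.0067, 0.0278]
force: [-1.0, -0.2, 3.9]
opening: 0.366
grasp_force: 7.8
time_s: 43.35
position: [0.4743, 0.0067, 0.0272]
force: [-0.7, 1.0, 7.5]
opening: 0.365
grasp_force: 7.8
```

```bash
python3 -m jog '[{"tx":0,"ty":0,"tz":-0.1,"roll":0,"jaw":0.366},{"tx":0,"ty":0,"tz":0,"roll":0,"jaw":0.3675},{"tx":0,"ty":0,"tz":0,"roll":0,"jaw":0.38},{"tx":0,"ty":0,"tz":0,"roll":0,"jaw":0.5},{"tx":0,"ty":0,"tz":0,"roll":0,"jaw":0.7},{"tx":0,"ty":0,"tz":0,"roll":0,"jaw":0.7},{"tx":0,"ty":0,"tz":0,"roll":0,"jaw":0.7}]' | sed -n '1,2p;4,6p'
python3 -m jog '[{"tx":0,"ty":0,"tz":-1,"roll":0,"jaw":0.7},{"tx":0,"ty":0,"tz":-2,"roll":0,"jaw":0.7},{"tx":0,"ty":0,"tz":-4,"roll":0,"jaw":0.7},{"tx":0,"ty":0,"tz":-5,"roll":0,"jaw":0.7},{"tx":0,"ty":-1,"tz":-5,"roll":0,"jaw":0.7},{"tx":0,"ty":-4,"tz":-4,"roll":0,"jaw":0.7},{"tx":0,"ty":-4,"tz":0,"roll":0,"jaw":0.7},{"tx":0,"ty":-4,"tz":0,"roll":0,"jaw":0.7}]' | sed -n '1,2p;4,6p'
python3 -m jog '[{"tx":0,"ty":-4,"tz":0,"roll":0,"jaw":0.7},{"tx":0,"ty":-4,"tz":0,"roll":0,"jaw":0.7},{"tx":0,"ty":-4,"tz":0,"roll":0,"jaw":0.7},{"tx":0,"ty":0,"tz":0,"roll":0,"jaw":0.7},{"tx":0,"ty":0,"tz":0,"roll":0,"jaw":0.7}]' | sed -n '1,2p'
python3 - <<'E'
from h import *
a=cam("top");b=cam("side")
for n,c in(("top",a),("side",b)):
    for t in("brush_tip","brush_stem","brush_tail"):
        L=landmark_of(n,t)
        if L: print(n,t,round(L[0]["p"],2),atz(c,L[0]["point"],.02).round(3))
    for t in("mat","cup","blue_cup"): print(t,[ (round(x["p"],2),x["bbox"]) for x in trace(n,t)[:1]])
save("end.png",np.vstack([np.hstack([cv2.resize(a["img"][150:285,240:460],(400,245)),cv2.resize(b["img"][130:265,200:420],(400,245))])]))
E
```

```text
time_s: 44.05
position: [0.4743, 0.0067, 0.0275]
force: [-0.5, 0.4, 0.2]
opening: 0.647
grasp_force: 0.0
time_s: 44.85
position: [0.4682, -0.1195, 0.2346]
force: [0.2, 0.1, -0.7]
opening: 0.701
grasp_force: 0.0
time_s: 45.35
position: [0.4612, -0.2386, 0.2322]
top brush_tip 0.87 [ 0.648 -0.004  0.02 ]
top brush_stem 0.72 [ 0.563 -0.002  0.02 ]
top brush_tail 0.74 [0.453 0.011 0.02 ]
mat [(0.87, [267.6, 162.7, 66.0, 97.6])]
cup []
blue_cup [(0.87, [361.2, 190.1, 19.7, 23.0])]
side brush_tip 0.62 [ 0.656 -0.008  0.02 ]
side brush_stem 0.63 [ 0.546 -0.316  0.02 ]
side brush_tail 0.88 [ 0.465 -0.007  0.02 ]
mat [(0.59, [247.6, 196.6, 91.6, 42.0])]
cup []
blue_cup [(0.71, [295.0, 161.0, 11.6, 31.2])]
```

View pics/end.png

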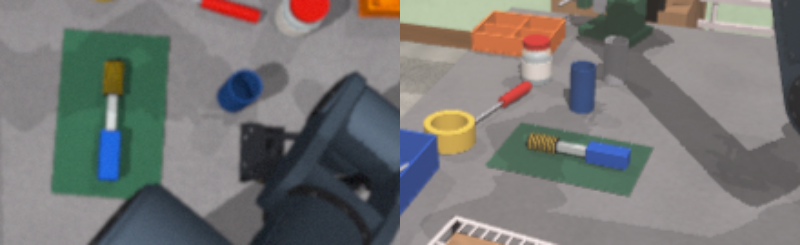

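The last picture shows the brush flat and wholly on the mat (tip x≈0.65, tail x≈0.455). The steel cup is standing in place (side crop 615,60), the blue cup is untouched, and the gripper is clear.

```bash
python3 -c "
from rig import *
print(hand_in())"
```

```text
the job is handed in; nothing more can be done
None
```

I handed the job in at about 45 s on the robot's clock: the brush was drawn out and laid on the mat, the steel cup was scrubbed with four light bottom touches (about 9–12 N) and roughly 62 mm strokes between them, and the brush was laid back wholly on the mat; the last picture shows both cups still standing and nothing disturbed in view.

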